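# Unlock the lid stay and shut the bar chest

## Task

The small accessories chest on the bar stands open, its lid propped by a folding stay. Lift the stay's knee past centre so that it unlocks, then swing the lid down without letting it bang, and finally press the front edge of the lid firmly onto its rubber buffers for about half a second, with about a kilo of push (10 N) and never as much as two kilos (20 N), so that it is felt to seat; then let go. Leave the bottle, the ice cup, the votive candle and the things in the chest where they are.

Things in the scene. Friction and masses are not known exactly. Their poses are not given: they have to be found in the camera images.
- chest: Fixed dark wooden chest, 170 deep (x) x 240 wide (y) x 85 high without lid, walls and floor 8 thick, small steel corner caps. Origin: centre of its underside on the bar top. Its x axis points from the front (robot side) to the hinge side, z up; it may be yawed.
- lid_hinge (a point): Middle of the hinge line, at chest (85, 0, 85) mm, the top of the chest's back wall. The hinge line runs along chest y. The stiff friction hinge (about 0.55 N m) holds the 0.35 kg lid wherever it is left, so the lid does not fall by itself; once the stay is unlocked, about 2 to 5 N at the lid's front edge swings it down.
- lid_front (a point): On the lid's outer face, mid-width, 12 mm from its front edge; 158 from the hinge line along the lid and 35 out from its rim plane. Shut: at chest (-73, 0, 120). At the start the lid stands upright, front edge up, 255 above the bar, hollow side to the robot, outer face to the far side. Site axes are the lid's: x from front edge to hinge, y along the hinge, z out of the outer face.
- lid (a joint): Lid angle, rad: 0 level with the rim, 1.54 at the start (upright). Lid: wooden tray 170 deep x 240 wide x 35 high, walls 8 mm, hollow side to the chest. It seats on two soft rubber buffers on the front rim, 90 either side of the middle, screwed to a height that differs each time (tops 2 to 10 above the rim), so from an angle of 0.012 to 0.060 on, which only the rising force tells; both give about 1 mm per 16 N.
- stay_pivot (a point): Pivot of the stay's lower link, on a bracket inside the +y side wall near the front, at chest (-63, 85, 88) mm. The knee moves on a circle of 108 mm radius about it, in the chest's xz plane.
- stay_knee (a point): Centre of the stay's knee, a plain steel barrel, 18 mm diameter, 26 long along chest y, at the end of the lower link. At the start at chest (30, 85, 142), above the walls. Pinch its flat ends from above (closing along chest y, straddling the two flat link bars, 12 high, 5 thick): it can turn between the pads. Or lift it from below. Its path is up and to the front, 1 mm up per 0.6 forward at first.
- stay_upper (a joint): Knee angle, rad: 3.10 locked (on its stop, the knee sagging about 8 mm below the line of dead centre), 2.90 dead centre (links in line), under 2.9 unlocked, about 0 folded with the lid shut. Lifting the knee 8 mm along its circle reaches 2.9, 16 mm 2.7, 24 mm 2.5. It takes a few newtons; past centre it stays where it is left and folds further by itself as the lid comes down.
- stay_lower (a joint): Lower link angle, rad, grows as the knee rises: 0.42 locked, 0.49 dead centre, at most 1.18 while the lid swings down, 0 with the lid shut. The link slopes up from pivot to knee, towards the hinge, by (this value + 0.11) rad from level. The upper link is 61 mm long, pinned to the lid 98 from the hinge.
- bottle: Bystander: full half-bottle, 58 diameter, 235 high, on the bar on the -y side of the chest. Origin: centre of underside.
- ice_cup: Bystander: steel cup with handle, 58 x 79 x 92 high, on the -y side of the chest nearer the robot. Origin: underside.
- votive: Bystander: low glass bowl, 74 diameter, 43 high, with a tealight in it, on the +y side of the chest. Origin: centre of underside.
- matches: Matchbox lying in the chest, 36 x 54 x 15 mm. Origin: underside.
- coaster_b: Upper of two black slate coasters stacked in the chest, 67 x 67 x 6 mm. Origin: underside.

How it is judged:
On the way, in this order (a step that is already met when the one before it is completed fails the run):
1. the stay is unlocked: its knee has been raised past dead centre, with the lid still up (value of joint stay_upper below 2.75 rad and value of joint lid above 1 rad), for 0.1 s.
2. the lid is down and is being pressed onto its buffers with 7 to 20 N (value of joint lid below 0.07 rad and contact force between the fingers and lid between 7 and 20 N), for 0.25 s.
At the end, for the whole second after the job is handed in: The lid is shut on its buffers (lid angle below 0.07 rad), after a firm press of 7 to 20 N for a quarter of a second, the robot has let go, and the bottle, cup and votive stand upright (value of joint lid below 0.07 rad and contact force between the fingers and lid below 0.5 N and angle between each of bottle, ice_cup, votive's own z axis and vertical below 0.1 rad); the robot touches nothing.
It fails at once if the robot bears on the lid with more than 20 N (contact force between any of the fingers, the arm and lid above 20 N).
It fails at once if the lid bangs shut (faster than 1.5 rad/s near the rim) (value of joint lid below 0.2 rad and velocity of joint lid below -1.5 rad/s).
It fails at once if a bystander (bottle, cup, votive) is moved by more than 20 mm, or a thing in the chest (matchbox, upper coaster) by more than 40 mm (distance of any of bottle, ice_cup, votive from where it was at the start of the episode above 0.02 m or distance of any of matches, coaster_b from where it was at the start of the episode above 0.04 m).
It also fails if it takes over 72 s, if anything falls off the work surface, if the arm or the gripper's body presses on something with over 40 N, if the wrist force passes 120 N, or if a joint passes its speed limit or range.

## Robot

A 7-joint arm with a two-finger parallel gripper is mounted at the origin on a cart in front of the work surface, level with it; the furniture and walls round the work are solid. World frame = base frame: x ahead of the robot, y to its left, z up, the work surface at z = 0. Lengths are in m, angles in rad, forces in N, time in s.
With the tool pointing down it reaches from about 0.4 to 0.85 m from the base axis. Payload 10.4 kg.
Tool frame: the origin (TCP) lies between the finger pads; the fingertips stand 19 mm ahead of it and the grasp point (between the pads) is the TCP (manip.tip_reach is the z of the fingertips in the tool frame, in m); z points along the fingers, y is the direction in which the jaws open and shut (so a half turn about z gives the same grasp; the last joint's range is limited). The gripper opens to 85 mm and grips with 20 to 120 N. Pads are 22 mm wide; open, the fingers measure 114 mm over their backs; the gripper's body (76 mm by 85 mm) begins 54 mm behind the grasp point. The pads swing forward as they close: fully open they stand 13 mm farther back than shut.
Start: joints at [-1.181, 0.332, -0.065, 1.46, 0.022, 1.35, -0.088], TCP at [0.251, 0.573, 0.25] pointing down, gripper open.
Joint ranges: [-2.6, 2.6], [-0.5, 2.12], [-1.47, 1.34], [0.16, 2.42], [-1.27, 4.41], [0.06, 2.06], [-2.6, 2.6]. Speed limits (rad/s): [2.22, 2.22, 2.79, 2.79, 3.14, 3.14, 3.14].

## Interface

Orientations are given as a unit quaternion [x, y, z, w].
In Python, from workcell import sensors, cams, manip gives the robot as it stands.
- The arm moves only by the shell command python3 -m jog 'ROWS' [FORCE]. ROWS is JSON, a list of rows, each a list of 3 entries, a list of its own where there are three numbers: the shift along the world's x, y, z in m, then the turn, a rotation vector about the world's x, y, z in rad, then the opening in per cent of the stroke, from 0 (shut) to 100 (fully open). In form: [[[dx, dy, dz], [wx, wy, wz], grip], ...]. A call has 1 to 5 rows; each row shifts and turns the pose as measured when the row begins; what a row does not reach is not made up. A row lasts 1/8 s, in which the tool goes at most 62.5 mm and 10.7 degrees, less where a joint would pass 70% of its speed; a pose out of reach is approached as far as the arm can. A call with a gripper value outside its range is refused whole. The fingers move at their own pace and stop on an object; FORCE is the grip in N (left out, the last holds). Time passes only in rows, so rows that do not move let the fingers close. It gives the time, the measured TCP pose, the force and the opening at its end, in the units of the state.
- sensors.get_obs(): the state, without advancing time (a new reading comes with each control period).
- cams.camera(name): name is "side" or "top"; returns (picture, depth): 480x640x3 uint8, red, green, blue; 480x640 float32, m along the optical axis (not along the pixel's ray), 0 where there is no reading.
- cams.camera_model(name): a dict with "intrinsics" (3x3 intrinsics, pixels), "k1" (the pictures are not rectified: a ray, as slopes to the right and down, at radius r is drawn at 1 + k1 r^2 times it, then the intrinsics apply), "view" (4x4, takes a point from world to camera coordinates). Camera axes: x right, y down, z forward; pixel columns grow to the right and rows downward; lengths in m; the calibration is good to about 2 mm. A picture is of the moment at which its call begins. camera_model takes no time and is no camera call.
- manip.hand_in(): hands the job in, once; it reports no verdict.
The state is a dict: "clock": time; "joint_pos": joint angles; "joint_velocities": joint speeds; "tau": joint torques, N m; "position": TCP position; "ee_rot": TCP orientation; "ft_force": force on the tool from outside, world axes, zero at the start; "torque": the same for the moment, N m; "grip_width": opening from 0.0 (shut) to 1.0 (fully open).
Only numpy, scipy, OpenCV 4.12 (cv2) and the standard library are available. Lean on these libraries where they do the work, as an engineer would, in place of code of your own. Each camera call takes 0.05 s, during which the arm holds its last target.

## Working session

There is one attempt and no reset: what is moved stays moved. The work goes in short steps, Python scripts to look and compute and a shell command to move; the robot and the scene stay as the last step left them, time stands still between calls to the robot, and variables do not carry over. Pictures are saved under pics/ and viewed, and the job is handed in when it is done.

```bash
ls; mkdir -p pics; python3 - <<'E'
from workcell import sensors,cams,manip
import cv2,numpy as np
o=sensors.get_obs()
for k,v in o.items(): print(k,np.round(v,3))
print(manip.tip_reach)
for n in("side","top"):
    p,d=cams.camera(n); cv2.imwrite(f"pics/{n}0.png",p[:,:,::-1]); np.save(f"{n}0_d.npy",d); np.save(f"{n}0_p.npy",p)
    m=cams.camera_model(n); print(n,np.round(m["intrinsics"],1).tolist(),m["k1"],np.round(m["view"],3).tolist())
E
```

```text
pics
clock 0.0
joint_pos [-1.181  0.333 -0.065  1.461  0.022  1.35  -0.088]
joint_velocities [ 0.     0.002 -0.001 -0.001  0.    -0.002 -0.   ]
tau [ 1.0000e-03 -6.2545e+01  5.0000e-02 -3.9158e+01  1.6000e-02  1.0000e-02
  0.0000e+00]
position [0.251 0.572 0.25 ]
ee_rot [ 0.205  0.979 -0.001 -0.   ]
ft_force [-0.322  0.263  0.52 ]
torque [ 0.029 -0.045 -0.027]
grip_width 0.999
0.019
side [[511.8, 0.0, 315.4], [0.0, 511.8, 240.4], [0.0, 0.0, 1.0]] 0.04846436986112353 [[0.991, -0.134, -0.008, -0.537], [-0.105, -0.735, -0.67, 0.212], [0.084, 0.665, -0.742, 0.794], [0.0, 0.0, 0.0, 1.0]]
top [[491.3, 0.0, 324.2], [0.0, 491.3, 252.4], [0.0, 0.0, 1.0]] -0.050523517668955076 [[0.022, -0.999, 0.04, 0.066], [-0.982, -0.029, -0.188, 0.548], [0.189, -0.036, -0.981, 1.021], [0.0, 0.0, 0.0, 1.0]]
```

View pics/side0.png

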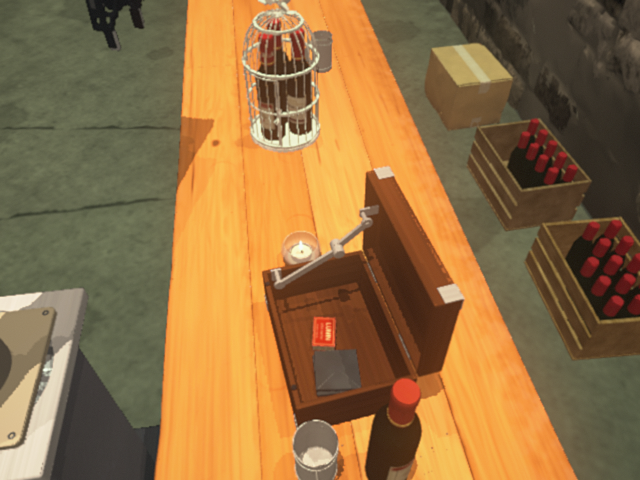

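View pics/top0.png

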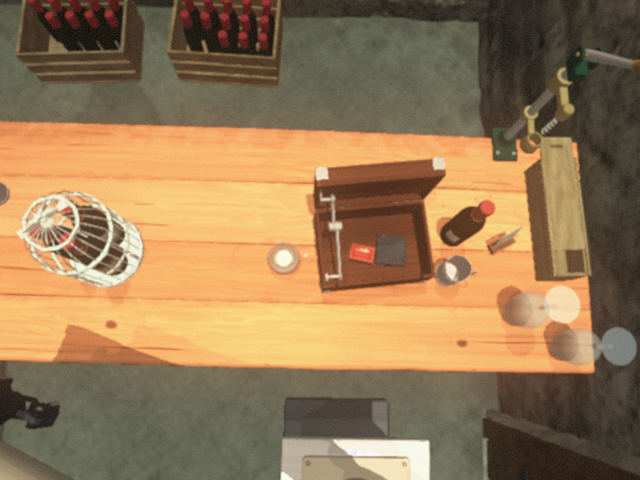

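The side view shows the open chest: knee at about (337,248), lid caps at (385,172) and (452,293). The top view shows the knee at about (335,226) and caps at (321,173) and (438,163). I'll enlarge both views to measure.

```bash
cat > h.py <<'E'
import numpy as np,cv2
from workcell import cams
def ray(n,px):
    m=cams.camera_model(n);K=np.array(m["intrinsics"]);V=np.array(m["view"])
    x,y=(px[0]-K[0,2])/K[0,0],(px[1]-K[1,2])/K[1,1]
    rd=np.hypot(x,y);r=rd
    for _ in range(20): r=rd/(1+m["k1"]*r*r)
    s=r/rd if rd>0 else 1
    d=np.array([x*s,y*s,1.]);R=V[:3,:3]
    return -R.T@V[:3,3],R.T@d      # origin, dir (unit optical depth)
def onz(n,px,z):
    o,d=ray(n,px);return o+d*(z-o[2])/d[2]
def tri(a,b):
    o1,d1=ray("side",a);o2,d2=ray("top",b)
    A=np.c_[d1,-d2];s=np.linalg.lstsq(A,o2-o1,rcond=None)[0]
    p,q=o1+s[0]*d1,o2+s[1]*d2
    return (p+q)/2,np.linalg.norm(p-q)
def proj(n,P):
    m=cams.camera_model(n);K=np.array(m["intrinsics"]);V=np.array(m["view"])
    c=V[:3,:3]@np.asarray(P)+V[:3,3];x,y=c[0]/c[2],c[1]/c[2];f=1+m["k1"]*(x*x+y*y)
    return K[0,0]*x*f+K[0,2],K[1,1]*y*f+K[1,2]
def dep(n,px,d):
    o,r=ray(n,px);return o+r*d[int(round(px[1])),int(round(px[0]))]
E
python3 - <<'E'
import numpy as np,cv2
p=np.load("side0_p.npy");t=np.load("top0_p.npy")
c=p[155:435,250:480,::-1];cv2.imwrite("pics/s_z.png",cv2.resize(c[:200],None,fx=3,fy=3,interpolation=2)[:600,:690])
c=t[150:300,300:460,::-1];cv2.imwrite("pics/t_z.png",cv2.resize(c,None,fx=4,fy=4,interpolation=2))
E
```

```text
(no output)
```

View pics/s_z.png

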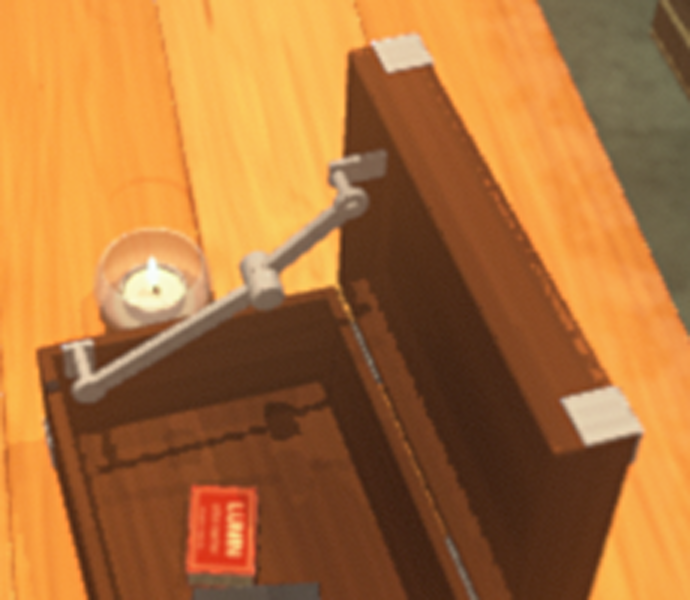

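View pics/t_z.png

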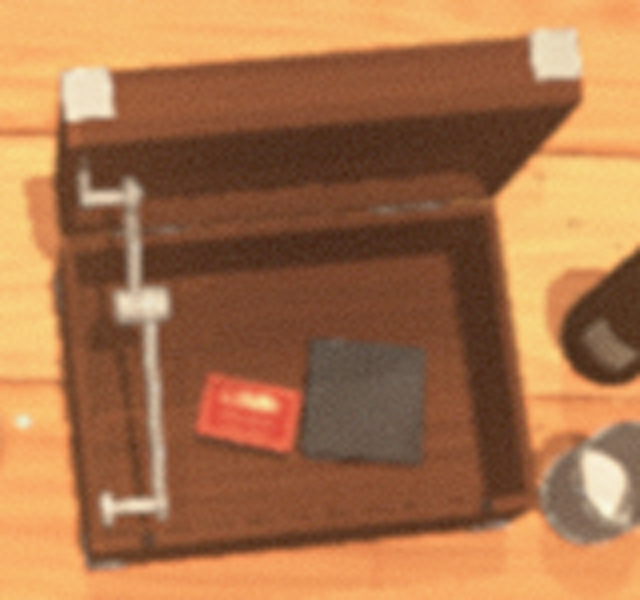

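```bash
python3 - <<'E'
from h import *
T=lambda u,v:(300+u/4,150+v/4)
S=lambda u,v:(250+u/3,155+v/3)
D=np.load("top0_d.npy");DS=np.load("side0_d.npy")
print("knee",tri(S(262,280),T(142,303)),"dep",dep("top",T(142,303),D),dep("side",S(262,280),DS))
for nm,u in dict(Lr=(65,120),Lf=(63,72),Rr=(580,95),Rf=(578,32)).items(): print(nm,onz("top",T(*u),.256))
# side view rough
for nm,u in dict(Lf=(422,35),Rf=(612,388),Rr=(575,445),Rf2=(641,433)).items(): print("s",nm,onz("side",S(*u),.256))
fl,fr=onz("top",T(88,560),.085),onz("top",T(530,510),.085)
bl=onz("top",T(65,240),.085);br=onz("top",T(493,203),.085)
print("chest",fl,fr,bl,br)
fl,bl=onz("side",S(40,352),.085),onz("side",S(338,290),.085);print("side fl,bl",fl,bl)
E
```

```text
knee (array([0.58463867, 0.06153013, 0.13999413]), np.float64(0.00015555054678599405)) dep [0.58198178 0.06212951 0.15028994] [0.58299018 0.05255846 0.15044136]
Lr [0.63950047 0.10463214 0.256     ]
Lf [0.66235111 0.10611333 0.256     ]
Rr [ 0.66047648 -0.13155086  0.256     ]
Rf [ 0.69120384 -0.13151721  0.256     ]
s Lf [0.66538419 0.10312823 0.256     ]
s Rf [ 0.68860663 -0.11103518  0.256     ]
s Rr [ 0.66688704 -0.13461826  0.256     ]
s Rf2 [ 0.69261333 -0.13268715  0.256     ]
chest [0.45999247 0.08400249 0.085     ] [ 0.49246959 -0.1490117   0.085     ] [0.63176992 0.10022737 0.085     ] [ 0.66055833 -0.13209948  0.085     ]
side fl,bl [0.46828333 0.07518787 0.085     ] [0.63409784 0.09577057 0.085     ]
```

```bash
python3 -m jog '[[[0.01,-0.06,0],[0,0,0.17],100],[[0.015,-0.06,0],[0,0,0.17],100],[[0.02,-0.055,0],[0,0,0.17],100],[[0.02,-0.055,0],[0,0,0.02],100],[[0.02,-0.055,0],[0,0,0],100]]' 20
```

```text
clock: 0.72
position: [0.334, 0.281, 0.2457]
ee_rot: [-0.07, 0.998, -0.003, -0.001]
ft_force: [0.6, 0.4, -0.7]
grip_width: 0.998
```

```bash
python3 -m jog '[[[0.04,-0.045,0.02],[0,0,0],100],[[0.045,-0.045,0],[0,0,-0.02],100],[[0.045,-0.045,0],[0,0,0],100],[[0.045,-0.04,0],[0,0,0],100],[[0.04,-0.03,0],[0,0,0],100]]'; python3 - <<'E'
from workcell import sensors
o=sensors.get_obs();print(o["position"],o["ee_rot"],o["joint_pos"])
E
```

```text
clock: 1.35
position: [0.5473, 0.0722, 0.2658]
ee_rot: [-0.06, 0.998, -0.002, -0.001]
ft_force: [0.3, 1.9, 0.8]
grip_width: 1.002
[0.54729605 0.07217139 0.26582394] [-6.04642940e-02  9.98167784e-01 -2.17146794e-03 -6.54818622e-04] [-0.56224632  0.16181398  0.39030885  1.65293641 -0.05871904  1.34101299
  1.52875224]
```

```bash
python3 -m jog '[[[0.033,-0.010,-0.02],[0,0,0],100],[[0,0,-0.03],[0,0,0],80],[[0,0,-0.03],[0,0,0],70],[[0,0,-0.02],[0,0,0],70],[[0,0,0],[0,0,0],70]]'; python3 - <<'E'
from workcell import sensors,cams
import cv2,numpy as np
o=sensors.get_obs();print(o["position"],o["ee_rot"],o["ft_force"])
p,d=cams.camera("side");cv2.imwrite("pics/s1.png",cv2.resize(p[100:350,220:500,::-1],None,fx=2.4,fy=2.4))
p,d=cams.camera("top");cv2.imwrite("pics/t1.png",cv2.resize(p[100:350,220:500,::-1],None,fx=2.4,fy=2.4))
E
```

```text
clock: 1.98
position: [0.5826, 0.0569, 0.1609]
ee_rot: [-0.057, 0.998, -0.004, -0.002]
ft_force: [0.2, -0.1, 0.0]
grip_width: 0.7
[0.58258335 0.05689793 0.16086615] [-0.0572182   0.99835261 -0.0038219  -0.00188136] [ 0.17516733 -0.05908701  0.04491895]
```

View pics/s1.png

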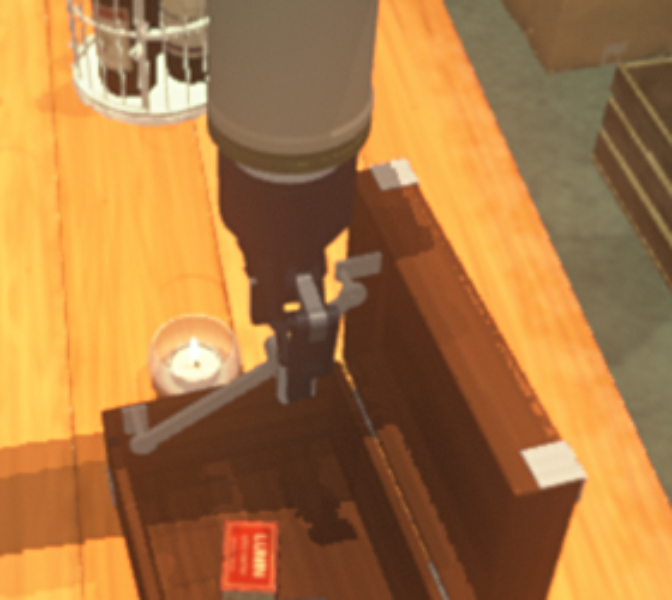

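View pics/t1.png

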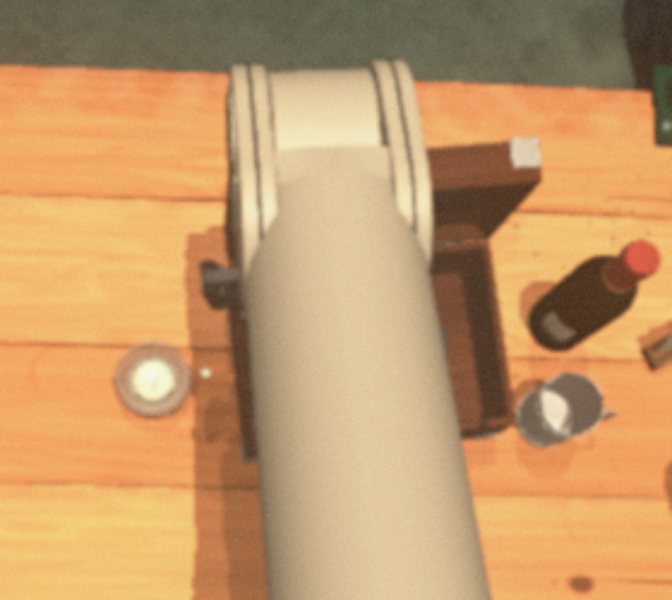

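The side view shows the open fingers (300,350) straddling the stay just above the knee, clear of the lid. I'll lower the last 18 mm and pinch.

```bash
python3 -m jog '[[[-0.001,0.005,-0.01],[0,0,0],70],[[0,0,-0.01],[0,0,0],70],[[0,0,0],[0,0,0],40],[[0,0,0],[0,0,0],20],[[0,0,0],[0,0,0],10]]' 30;python3 -m jog '[[[0,0,0],[0,0,0],10],[[0,0,0],[0,0,0],10]]'
```

```text
clock: 2.7
position: [0.5838, 0.0619, 0.144]
ee_rot: [-0.057, 0.998, -0.004, 0.002]
ft_force: [-0.7, 1.1, -0.6]
grip_width: 0.297
clock: 2.95
position: [0.5838, 0.0619, 0.1441]
ee_rot: [-0.057, 0.998, -0.004, 0.002]
ft_force: [-0.6, -1.2, -0.3]
grip_width: 0.3
```

Opening is 0.30, about 25.5 mm, which matches the 26 mm barrel. Lifting along its arc.

```bash
python3 -m jog '[[[-0.0025,0,0.004],[0,0,0],10],[[-0.003,0,0.004],[0,0,0],10],[[-0.003,0,0.004],[0,0,0],10]]';python3 -m jog '[[[-0.003,-0.0005,0.004],[0,0,0],10],[[-0.003,-0.0005,0.004],[0,0,0],10],[[-0.003,-0.0005,0.004],[0,0,0],10]]'
```

```text
clock: 3.32
position: [0.5752, 0.0608, 0.1563]
ee_rot: [-0.057, 0.998, -0.004, 0.002]
ft_force: [1.3, -1.7, -5.8]
grip_width: 0.299
clock: 3.7
position: [0.5645, 0.0595, 0.1682]
ee_rot: [-0.057, 0.998, -0.004, 0.001]
ft_force: [1.3, -0.2, -9.0]
grip_width: 0.295
```

```bash
python3 -m jog '[[[0,0,0.002],[0,0,0],10],[[0,0,0],[0,0,0],10]]';python3 - <<'E'
from workcell import sensors,cams
import cv2,numpy as np
p,d=cams.camera("side");cv2.imwrite("pics/s2.png",cv2.resize(p[130:330,240:470,::-1],None,fx=3,fy=3))
E
```

```text
clock: 3.95
position: [0.5632, 0.0593, 0.1696]
ee_rot: [-0.057, 0.998, -0.004, -0.001]
ft_force: [0.3, -1.6, -6.1]
grip_width: 0.294
```

View pics/s2.png

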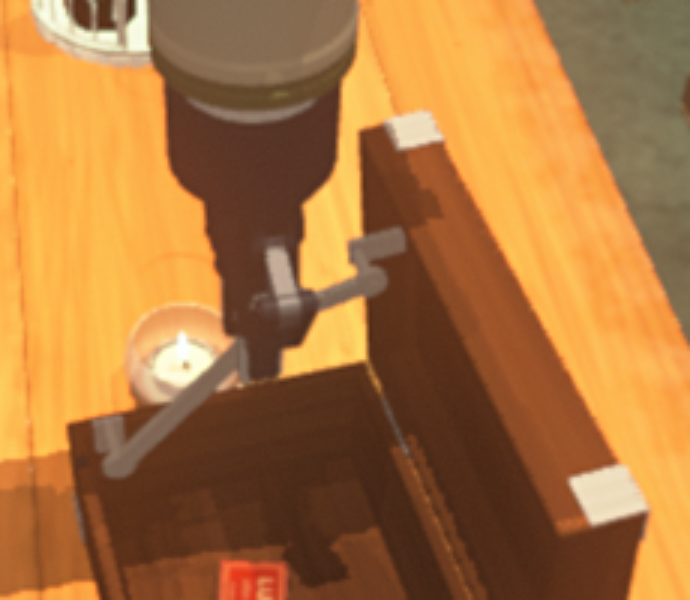

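The side view shows the stay clearly broken upward at the knee (285,310), with a steep lower link and a shallow upper link, so it is unlocked. The lid is still up. I'll release and rise.

```bash
python3 -m jog '[[[0,0,0],[0,0,0],40],[[0,0,0],[0,0,0],65],[[0,0,0],[0,0,0],65],[[0,0,0.03],[0,0,0],65],[[0,0,0.04],[0,0,0],65]]'; python3 -m jog '[[[-0.03,-0.03,0.05],[0,0,0],65],[[-0.02,-0.03,0.05],[0,0,0],40],[[0,-0.03,0.0],[0,0,0],0],[[0,0,0],[0,0,0],0]]'; python3 - <<'E'
from workcell import sensors,cams
import cv2,numpy as np
p,d=cams.camera("side");cv2.imwrite("pics/s3.png",cv2.resize(p[130:330,240:470,::-1],None,fx=3,fy=3));np.save("s3_p.npy",p)
E
```

```text
clock: 4.62
position: [0.5638, 0.0605, 0.2412]
ee_rot: [-0.057, 0.998, -0.004, -0.001]
ft_force: [-0.7, -0.3, 1.1]
grip_width: 0.652
clock: 5.12
position: [0.5152, -0.0299, 0.3465]
ee_rot: [-0.058, 0.998, -0.003, 0.004]
ft_force: [0.7, 0.5, -0.1]
grip_width: 0.014
```

View pics/s3.png

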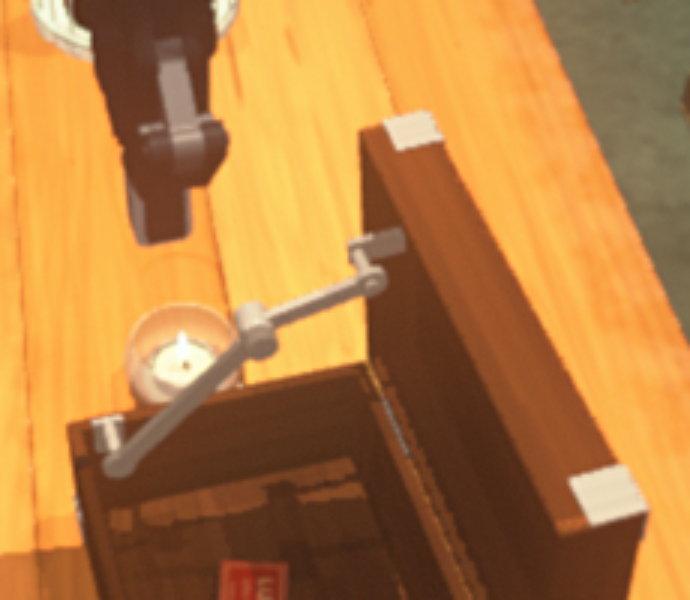

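The stay remains unlocked with the knee at crop (258,330), and the gripper is clear. Next I go over the lid and down behind it.

```bash
python3 -m jog '[[[0.05,0.005,0.0],[0,0,0],0],[[0.055,0.005,0.0],[0,0,0],0],[[0.055,0.007,0.0],[0,0,0],0],[[0.05,0.005,0],[0,0,0],0],[[0,0,0],[0,0,0],0]]'; python3 - <<'E'
from workcell import sensors
print(sensors.get_obs()["joint_pos"])
E
```

```text
clock: 5.8
position: [0.7322, 0.0032, 0.3406]
ee_rot: [-0.064, 0.998, -0.0, 0.002]
ft_force: [0.7, -0.3, -0.4]
grip_width: -0.002
[-0.3327331   0.59614742  0.49708354  0.97153845 -0.27172481  1.62641809
  1.77141887]
```

```bash
python3 -m jog '[[[0,-0.003,-0.03],[0,0,0],0],[[0,-0.002,-0.03],[0,0,0],0],[[0,0,-0.02],[0,0,0],0],[[0,0,0],[0,0,0],0]]'; python3 - <<'E'
from workcell import sensors,cams
import cv2,numpy as np
p,d=cams.camera("side");cv2.imwrite("pics/s4.png",cv2.resize(p[100:350,220:500,::-1],None,fx=2.4,fy=2.4))
E
```

```text
clock: 6.3
position: [0.7308, 0.0023, 0.2574]
ee_rot: [-0.066, 0.998, 0.001, 0.001]
ft_force: [0.8, 0.0, 0.6]
grip_width: 0.004
```

View pics/s4.png

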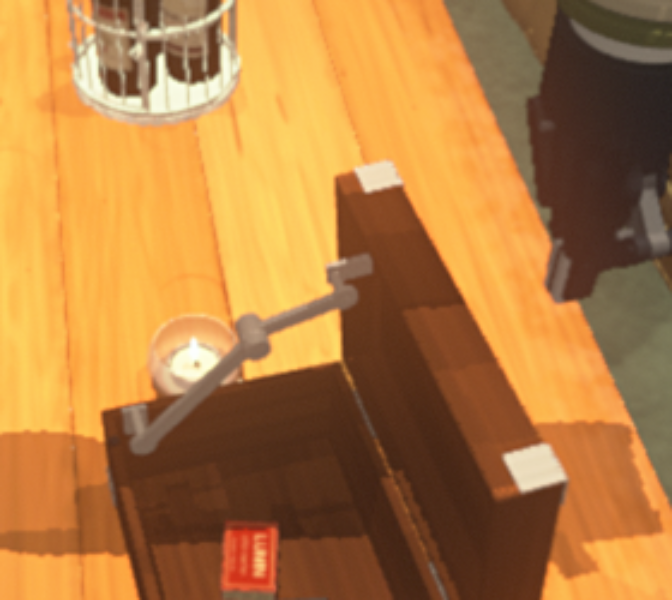

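The fingertips (565,290) are behind the lid with a gap of about 40 mm. Approaching gently.

```bash
python3 -m jog '[[[-0.015,-0.003,0],[0,0,0],0],[[-0.01,-0.002,0],[0,0,0],0],[[-0.005,-0.001,0],[0,0,0],0]]'; python3 -m jog '[[[-0.004,-0.001,0],[0,0,0],0],[[-0.004,0,0],[0,0,0],0]]'; python3 -m jog '[[[-0.004,0,0],[0,0,0],0],[[-0.004,0,0],[0,0,0],0]]'
```

```text
clock: 6.72
position: [0.7011, -0.0029, 0.2628]
ee_rot: [-0.066, 0.998, 0.001, 0.005]
ft_force: [-0.4, -0.2, 0.5]
grip_width: -0.0
clock: 6.98
position: [0.693, -0.0039, 0.2638]
ee_rot: [-0.066, 0.998, 0.001, 0.005]
ft_force: [-0.1, -0.0, -0.7]
grip_width: -0.002
clock: 7.22
position: [0.6846, -0.0038, 0.2637]
ee_rot: [-0.066, 0.998, 0.001, 0.005]
ft_force: [0.7, 0.5, -0.1]
grip_width: -0.002
```

```bash
python3 -m jog '[[[0,0,-0.008],[0,0,0],0],[[-0.003,0,0],[0,0,0],0]]'; python3 -m jog '[[[-0.004,0,0],[0,0,0],0],[[-0.004,0,0],[0,0,0],0]]'; python3 -m jog '[[[-0.004,0,0],[0,0,0],0],[[-0.004,0,0],[0,0,0],0]]'
```

```text
clock: 7.48
position: [0.6813, -0.0037, 0.2547]
ee_rot: [-0.066, 0.998, 0.001, 0.005]
ft_force: [0.8, 0.7, 0.5]
grip_width: -0.002
clock: 7.72
position: [0.6749, -0.0043, 0.2557]
ee_rot: [-0.066, 0.998, 0.001, 0.008]
ft_force: [5.6, -0.8, -0.6]
grip_width: 0.004
clock: 7.98
position: [0.6682, -0.0051, 0.2564]
ee_rot: [-0.066, 0.998, -0.0, 0.01]
ft_force: [5.4, -0.1, -1.9]
grip_width: -0.0
```

Contact at about 5 N, and the lid follows. I'll carry on along the computed lid arc, watching the force.

```bash
python3 -m jog '[[[-0.006,-0.001,-0.001],[0,0,0],0],[[-0.006,-0.001,-0.001],[0,0,0],0],[[-0.006,-0.001,-0.001],[0,0,0],0]]'; python3 -m jog '[[[-0.007,-0.001,-0.001],[0,0,0],0],[[-0.007,-0.001,-0.001],[0,0,0],0],[[-0.007,-0.001,-0.001],[0,0,0],0]]'
```

```text
clock: 8.35
position: [0.653, -0.0072, 0.2566]
ee_rot: [-0.067, 0.998, -0.0, 0.016]
ft_force: [5.1, 1.3, 2.1]
grip_width: 0.0
clock: 8.72
position: [0.6319, -0.0099, 0.2545]
ee_rot: [-0.067, 0.998, 0.0, 0.018]
ft_force: [5.5, 1.0, 0.5]
grip_width: 0.001
```

```bash
python3 -m jog '[[[-0.007,-0.001,-0.001],[0,0.01,0],0],[[-0.007,-0.001,-0.002],[0,0.01,0],0],[[-0.007,-0.001,-0.002],[0,0.01,0],0],[[-0.007,-0.001,-0.002],[0,0.005,0],0]]'; python3 -m jog '[[[-0.006,-0.001,-0.002],[0,0.005,0],0],[[-0.006,-0.001,-0.003],[0,0.005,0],0],[[-0.006,-0.001,-0.003],[0,0.005,0],0]]'
```

```text
clock: 9.22
position: [0.6015, -0.0141, 0.2463]
ee_rot: [-0.067, 0.998, 0.001, -0.002]
ft_force: [3.7, 1.4, -0.3]
grip_width: -0.0
clock: 9.6
position: [0.5821, -0.017, 0.2378]
ee_rot: [-0.067, 0.998, 0.002, -0.01]
ft_force: [3.3, 1.1, 0.6]
grip_width: 0.0
```

```bash
python3 - <<'E'
from workcell import sensors,cams
import cv2,numpy as np
p,d=cams.camera("side");cv2.imwrite("pics/s5.png",cv2.resize(p[100:350,220:500,::-1],None,fx=2.4,fy=2.4))
E
```

```text
(no output)
```

View pics/s5.png

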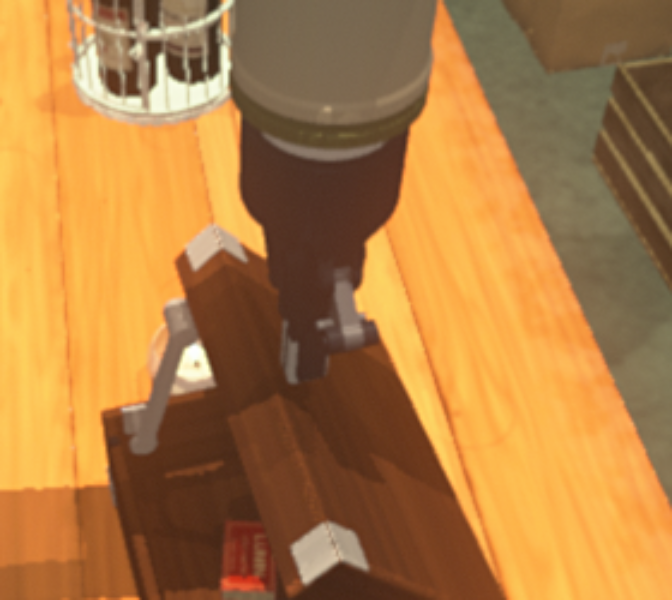

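The side view shows the lid at roughly 50°, fingertips on its outer face at (305,375), and the stay folding properly at (180,315). Continuing.

```bash
python3 -m jog '[[[-0.007,-0.001,-0.004],[0,-0.005,0],0],[[-0.006,-0.001,-0.004],[0,-0.005,0],0],[[-0.006,-0.001,-0.004],[0,-0.005,0],0]]';  python3 -m jog '[[[-0.006,-0.001,-0.005],[0,-0.005,0],0],[[-0.006,0,-0.005],[0,0,0],0],[[-0.005,0,-0.005],[0,0,0],0]]'
```

```text
clock: 10.02
position: [0.5613, -0.0202, 0.2249]
ee_rot: [-0.067, 0.998, 0.002, -0.002]
ft_force: [3.1, 2.0, 1.0]
grip_width: -0.003
clock: 10.4
position: [0.5428, -0.0223, 0.209]
ee_rot: [-0.067, 0.998, 0.001, 0.0]
ft_force: [2.9, -0.7, 1.6]
grip_width: -0.002
```

```bash
python3 -m jog '[[[-0.005,0,-0.005],[0,0,0],0],[[-0.005,-0.001,-0.005],[0,0,0],0],[[-0.005,0,-0.006],[0,0,0],0]]';  python3 -m jog '[[[-0.004,-0.001,-0.006],[0,0,0],0],[[-0.004,0,-0.006],[0,0,0],0],[[-0.003,0,-0.005],[0,0,0],0]]'
```

```text
clock: 10.78
position: [0.5266, -0.0237, 0.1918]
ee_rot: [-0.066, 0.998, 0.001, 0.0]
ft_force: [2.9, -0.9, 1.2]
grip_width: -0.001
clock: 11.15
position: [0.5142, -0.0248, 0.1732]
ee_rot: [-0.066, 0.998, 0.001, -0.001]
ft_force: [0.8, -0.9, 1.3]
grip_width: -0.002
```

```bash
python3 -m jog '[[[-0.002,0,-0.004],[0,0,0],0],[[-0.002,0,-0.004],[0,0,0],0],[[-0.002,0,-0.004],[0,0,0],0]]';  python3 -m jog '[[[-0.001,0,-0.003],[0,0,0],0],[[-0.001,0,-0.002],[0,0,0],0],[[0,0,-0.002],[0,0,0],0]]'; python3 - <<'E'
from workcell import sensors,cams
import cv2,numpy as np
p,d=cams.camera("side");cv2.imwrite("pics/s6.png",cv2.resize(p[150:400,220:500,::-1],None,fx=2.4,fy=2.4))
E
```

```text
clock: 11.52
position: [0.5075, -0.0249, 0.1601]
ee_rot: [-0.066, 0.998, 0.001, -0.001]
ft_force: [1.5, -0.1, 1.4]
grip_width: 0.0
clock: 11.9
position: [0.5049, -0.0249, 0.1524]
ee_rot: [-0.066, 0.998, 0.001, -0.002]
ft_force: [-1.9, -0.3, 1.4]
grip_width: -0.001
```

View pics/s6.png

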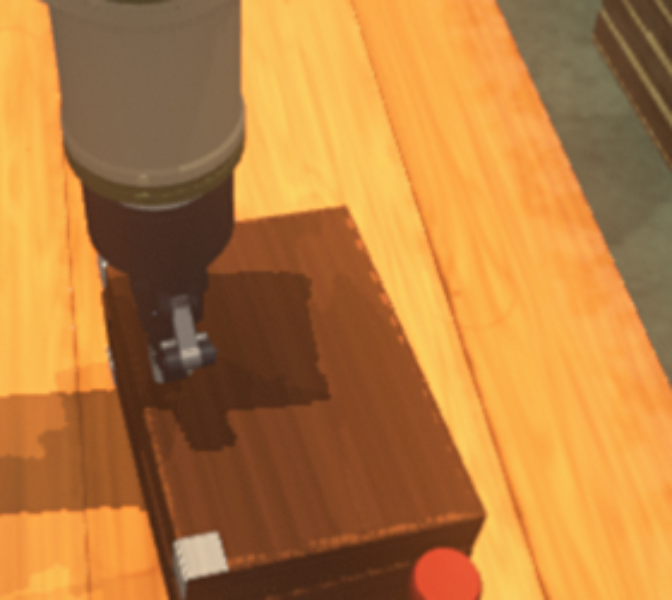

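The lid is nearly shut, with the fingertips near the front edge (160,370). Now small steps down, looking for the buffers by force.

```bash
for i in 1; do :; done; python3 -m jog '[[[0,0,-0.0015],[0,0,0],0],[[0,0,-0.0015],[0,0,0],0]]'; python3 -m jog '[[[0,0,-0.001],[0,0,0],0],[[0,0,-0.001],[0,0,0],0]]'; python3 -m jog '[[[0,0,-0.001],[0,0,0],0]]'
```

```text
clock: 12.2
position: [0.5047, -0.0248, 0.1489]
ee_rot: [-0.066, 0.998, 0.001, -0.002]
ft_force: [-1.1, -0.4, 1.3]
grip_width: -0.002
clock: 12.45
position: [0.5046, -0.0248, 0.1468]
ee_rot: [-0.066, 0.998, 0.001, -0.002]
ft_force: [-0.5, 0.0, 1.7]
grip_width: 0.001
clock: 12.58
position: [0.5046, -0.0248, 0.1457]
ee_rot: [-0.066, 0.998, 0.001, -0.002]
ft_force: [-0.9, 0.4, 2.2]
grip_width: 0.002
```

```bash
python3 -m jog '[[[0,0,-0.0007],[0,0,0],0]]'; python3 -m jog '[[[0,0,-0.0007],[0,0,0],0]]'; python3 -m jog '[[[0,0,-0.0007],[0,0,0],0]]'
```

```text
clock: 12.7
position: [0.5046, -0.0248, 0.145]
ee_rot: [-0.066, 0.998, 0.001, -0.002]
ft_force: [-0.1, -0.4, 0.7]
grip_width: -0.001
clock: 12.82
position: [0.5046, -0.0248, 0.1442]
ee_rot: [-0.066, 0.998, 0.001, -0.002]
ft_force: [-1.4, -0.4, 1.5]
grip_width: -0.001
clock: 12.95
position: [0.5046, -0.0248, 0.1435]
ee_rot: [-0.066, 0.998, 0.001, -0.002]
ft_force: [-0.8, -0.4, 1.7]
grip_width: -0.0
```

```bash
python3 -m jog '[[[0,0,-0.0005],[0,0,0],0]]'; python3 -m jog '[[[0,0,-0.0005],[0,0,0],0]]'; python3 -m jog '[[[0,0,-0.0005],[0,0,0],0]]'
```

```text
clock: 13.08
position: [0.5046, -0.0248, 0.1429]
ee_rot: [-0.066, 0.998, 0.001, -0.002]
ft_force: [-0.8, 0.3, 1.9]
grip_width: -0.003
clock: 13.2
position: [0.5046, -0.0248, 0.1424]
ee_rot: [-0.066, 0.998, 0.001, -0.002]
ft_force: [-1.0, -1.0, 2.3]
grip_width: -0.0
clock: 13.32
position: [0.5046, -0.0248, 0.1419]
ee_rot: [-0.066, 0.998, 0.001, -0.002]
ft_force: [-0.7, -0.1, 1.4]
grip_width: 0.001
```

```bash
python3 -m jog '[[[0,0,-0.0005],[0,0,0],0]]'; python3 -m jog '[[[0,0,-0.0005],[0,0,0],0]]'; python3 -m jog '[[[0,0,-0.0005],[0,0,0],0]]'
```

```text
clock: 13.45
position: [0.5045, -0.0248, 0.1414]
ee_rot: [-0.066, 0.998, 0.001, -0.002]
ft_force: [-2.3, 0.0, 3.8]
grip_width: -0.0
clock: 13.58
position: [0.5045, -0.0248, 0.1412]
ee_rot: [-0.066, 0.998, 0.001, -0.002]
ft_force: [-4.2, -0.4, 7.0]
grip_width: 0.0
clock: 13.7
position: [0.5044, -0.0248, 0.1411]
ee_rot: [-0.066, 0.998, 0.001, -0.002]
ft_force: [-4.4, -0.8, 8.7]
grip_width: -0.001
```

Buffers found: 3.8, then 7.0, then 8.7 N. I'll hold the press around 10–12 N.

```bash
python3 -m jog '[[[0,0,-0.0005],[0,0,0],0]]'; python3 -m jog '[[[0,0,-0.0004],[0,0,0],0]]'
```

```text
clock: 13.82
position: [0.5044, -0.0248, 0.1411]
ee_rot: [-0.066, 0.998, 0.001, -0.002]
ft_force: [-4.4, -0.0, 8.7]
grip_width: 0.002
clock: 13.95
position: [0.5044, -0.0248, 0.1411]
ee_rot: [-0.066, 0.998, 0.002, -0.002]
ft_force: [-3.4, 0.4, 7.4]
grip_width: -0.001
```

```bash
python3 -m jog '[[[0,0,-0.0006],[0,0,0],0],[[0,0,-0.0006],[0,0,0],0]]'; python3 -m jog '[[[0,0,-0.0006],[0,0,0],0],[[0,0,-0.0006],[0,0,0],0],[[0,0,-0.0006],[0,0,0],0]]'
```

```text
clock: 14.2
position: [0.5044, -0.0249, 0.141]
ee_rot: [-0.066, 0.998, 0.002, -0.002]
ft_force: [-5.5, 0.2, 10.1]
grip_width: 0.001
clock: 14.58
position: [0.5044, -0.0249, 0.141]
ee_rot: [-0.066, 0.998, 0.002, -0.002]
ft_force: [-4.9, -0.4, 10.2]
grip_width: -0.002
```

Held at about 10 N vertical (11.3 N resultant) for 0.6 s. Letting go straight up.

```bash
python3 -m jog '[[[0,0,0.002],[0,0,0],0],[[0,0,0.005],[0,0,0],0],[[0,0,0.02],[0,0,0],0],[[0,0,0.04],[0,0,0],0],[[-0.02,0,0.05],[0,0,0],0]]'; python3 -m jog '[[[-0.05,0,0.03],[0,0,0],0],[[-0.05,0,0.0],[0,0,0],0],[[0,0,0],[0,0,0],0],[[0,0,0],[0,0,0],0]]'; python3 - <<'E'
from h import *
for n in("side","top"):
    p,d=cams.camera(n);cv2.imwrite(f"pics/{n}9.png",p[:,:,::-1]);np.save(f"{n}9_p.npy",p);np.save(f"{n}9_d.npy",d)
    d0=np.load(n+"0_d.npy")
E
```

```text
clock: 15.2
position: [0.4829, -0.0247, 0.2582]
ee_rot: [-0.066, 0.998, 0.001, -0.005]
ft_force: [-0.0, 0.6, 1.4]
grip_width: -0.001
clock: 15.7
position: [0.3819, -0.025, 0.294]
ee_rot: [-0.066, 0.998, 0.002, 0.0]
ft_force: [-0.9, -0.1, -0.2]
grip_width: 0.003
```

View pics/side9.png

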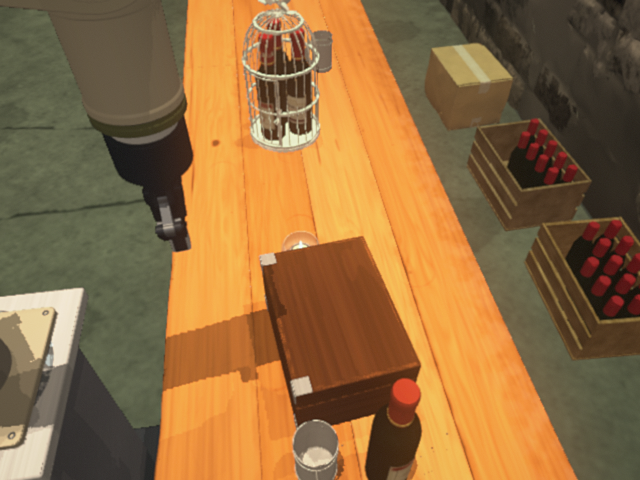

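View pics/top9.png

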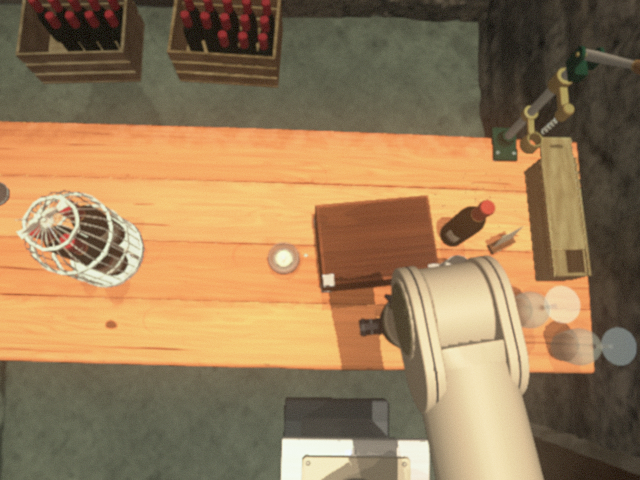

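The side view shows the lid shut, with front caps at (267,259) and (300,386). The bottle, cup and votive are where they were, at (395,430), (316,450) and (300,243), and the gripper is well clear. Handing in.

```bash
python3 - <<'E'
from workcell import manip,sensors
print(manip.hand_in()); print(sensors.get_obs()["ft_force"])
E
```

```text
the job is handed in; nothing more can be done
None
the job is handed in; nothing more can be done
```

The chest is shut and the job is handed in at about 16 s on the robot clock, against the 72 s limit. The hand-in reports no verdict.

- **Stay:** I pinched the knee and lifted it about 32 mm along its arc. The side picture then showed it bent well past centre, with the lid still up.
- **Lid:** I swung it down from behind with closed fingers, reading roughly 3–6 N on the way. The last centimetre went in steps of 0.5–1.5 mm until the rising force showed the buffers.
- **Press:** Readings during the final 0.6 s hold were about 10 N vertical, 11.3 N in total including a sideways friction part of about 5 N. The press stayed above 7 N for about 1 s in all, and no reading came near 20 N.
- **Last checks:** The lid is shut at about 0.02 rad, estimated from fingertip height while pressing. The gripper was clear of everything with the force near zero. The bottle, cup and votive looked upright and unmoved in the side picture, though the arm partly hid the cup in the top one.

I could not check the matchbox and coaster after closing because the lid covers them, but nothing went near them. No checks failed or disagreed.

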